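Set the sieve shaker's safety dial to the red rider

ROBOT

A 6-joint arm with a two-finger parallel gripper is mounted at the origin on a cart in front of the work surface, level with it; the furniture and walls round the work are solid. World frame = base frame: x ahead of the robot, y to its left, z up, the work surface at z = 0. Lengths are in m, angles in rad, forces in N, time in s.
With the tool pointing down it reaches from about 0.275 to 0.825 m from the base axis. Payload 4.9 kg.
Tool frame: the origin (TCP) lies midway between the tips of the shut fingers; the grasp point (between the pads) lies 19 mm behind it (bot.grip_depth is the distance from the TCP to the grasp point, in m); y points along the fingers, x is the direction in which the jaws open and shut, and the axes are right-handed (so a half turn about y gives the same grasp; the last joint's range is limited). The gripper opens to 85 mm and grips with 20 to 120 N. Pads are 22 mm wide; open, the fingers measure 114 mm over their backs; the gripper's body (76 mm by 85 mm) begins 54 mm behind the grasp point. The pads swing forward as they close: fully open they stand 13 mm farther back than shut.
Start: joints at [1.037, 0.326, -0.193, 1.052, 0, 1.437], TCP at [0.214, 0.507, 0.231] pointing down, gripper open.
Joint ranges: [-2.65, 2.65], [-0.97, 1.79], [-1.3, 1.35], [-1.93, 2.1], [-1.47, 1.37], [-3.14, 3.14]. Speed limits (rad/s): [2.57, 2.57, 3.14, 3.14, 3.14, 3.14].

INTERFACE

Orientations are given as a unit quaternion [w, x, y, z].
In Python, from cell import bot gives the robot as it stands. Calls block until the motion is done:
- bot.move_pose(position, orientation): joint-space move of the TCP to a pose.
- bot.move_linear(position, speed=0.15, rotation=None, until_force=None): straight line of the TCP; rotation=None keeps the orientation; speed is the mean speed in m/s. With until_force (N) it stops when the force on the tool has changed by that much, and returns True; else False.
- bot.goto_joints(angles): joint-space move.
- bot.set_gripper(opening, grasp_force=None): opening from 0.0 (shut) to 1.0 (fully open); grasp_force is the grip in N (None keeps the last); returns when the fingers have stopped.
- bot.wait(seconds).
- bot.solve_ik(position, orientation): joint angles nearest the present ones, or None.
- bot.camera(name): name is "scene" or "top" or "wrist"; returns the picture (480x640x3 uint8, red, green, blue); there is no depth.
- bot.calibration(name): a dict with "mtx" (3x3 intrinsics, pixels), "k1" (the pictures are not rectified: a ray, as slopes to the right and down, at radius r is drawn at 1 + k1 r^2 times it, then the intrinsics apply), "extrinsics" (4x4, takes a point from world to camera coordinates); the wrist camera has in their place "hand_eye" (4x4, takes a point from camera to tool coordinates, whose origin is the TCP and whose axes are the tool frame's). Camera axes: x right, y down, z forward; pixel columns grow to the right and rows downward; lengths in m; the calibration is good to about 2 mm. A picture is of the moment at which its call begins: read the wrist's pose just before it. calibration takes no time and is no camera call.
A pose or a line that the arm cannot do raises bot.PlanningError and nothing moves.
- bot.close_job(): hands the job in, once; it reports no verdict.
Trained networks look in the newest picture that a camera, given by its name, has taken for a name from the list of things; names that differ only in an ending like _2 or _b are one class to them, and where a whole thing is asked for, a point or a joint stands for the part that bears it (a point fixed in the world has none). Each returns a list of dicts, best first, with "confidence" (0 to 1); they miss things now and then, are a little off and sometimes report something else, mostly with a low value. They report only what shows in the picture. A call takes as long as a camera call.
- bot.search_frame(camera, thing): "bbox" ([left, top, width, height] in pixels, round what is visible of it).
Readings, each from a call of its own:
- bot.read_clock(): time.
- bot.read_joint_positions(): joint angles.
- bot.read_joint_vel(): joint speeds.
- bot.read_joint_efforts(): joint torques, N m.
- bot.read_position(): TCP position.
- bot.read_tool_rot(): TCP orientation.
- bot.read_ft_force(): force on the tool from outside, world axes, zero at the start.
- bot.read_moment(): the same for the moment, N m.
- bot.read_gripper_width(): opening from 0.0 (shut) to 1.0 (fully open).
Only numpy, scipy, OpenCV 4.12 (cv2) and the standard library are available. Lean on these libraries where they do the work, as an engineer would, in place of code of your own. Each camera call takes 0.05 s, during which the arm holds its last target.

TASK

Set the sand-sieve shaker to the marked strength: push its dial fully in against the spring so that it is not forced over its catch, turn it clockwise until its white pointer line points at the middle of the red rider on the scale, and leave it sprung out again and let go of. Do not shift the red rider, and do not knock the brown rock, the tweezers or the pencil about on the table.

Things in the scene. Friction and masses are not known exactly. Their poses are not given: they have to be found in the camera images.
- shaker: The grey sieve shaker, 262 mm deep, 156 mm wide, case 96 mm high, fixed to the table. Its front panel slopes up and away from the robot at 25 degrees and carries the dial; the sieve is fixed on the deck behind. Origin on the table under the middle of the panel, z up, x to the back: case from x -72 to +190 mm, sieve from x +77 mm on, its rim 141 mm over the table.
- dial_centre (a point): Centre of the dial: on the panel surface, on the turning axis, 65 mm over the table. Axes: x up the slope, y left along the panel, z out of the panel (turning axis). The dial's black disc, 72 mm across, has its top 15 mm out from the panel; on it stands a grey grip bar 62 mm long, 18 mm wide, from 15 to 44 mm out, its length along the pointer line.
- dial (a joint): Dial angle, rad: 0 at the lower-left end of the scale, growing clockwise seen from in front, to 4.71. At q the pointer looks along (2.356 - q) rad counter-clockwise about z from dial_centre's x. Starts at 0 to 0.06; a catch stops it at about 0.1 unless pushed in 6.5 mm or more (never force it); keep it in until past 0.55, then it springs out and turns freely (friction 0.06 N m), and stays.
- dial_push (a joint): How far the dial is pushed in along its axis, m: 0 sprung out, 0.008 fully in. The spring takes about 4 N to start and 8.5 N fully in.
- rider (a joint): Angle of the red rider on the scale, rad, counted like the dial's: the pointer is at the rider when both read the same. Between 1.9 and 4.3. It slides easily when knocked.
- rider_tab (a point): Middle of the red rider, a tab of 10 x 6 mm that stands 6.5 mm out from the panel, 45 mm from the dial's axis, just outside the black disc.
- dial_pointer (a point): Outer end of the dial's white pointer line, on the top edge of the black disc 36 mm from the axis; x axis outward along the line, z out of the panel.
- tweezers: Loose steel tweezers on the table, 129 mm long; origin under their middle.
- pencil: Loose green pencil on the table, 124 mm long; origin under its middle.
- rock_brown: Loose brown rock on the table, 60 mm long, 24 mm high; origin under its middle.

How it is judged:
On the way:
1. the dial is off its catch (past 0.7 rad) (value of joint dial above 0.7 rad), for 0.1 s.
At the end, for the whole second after the job is handed in: The dial's pointer line is within 0.07 rad (4 degrees) of the red rider, and the dial is sprung out (within 1.5 mm) and at rest (angle between the x axis of dial_pointer and the x axis of rider_tab, either way round below 0.07 rad and distance between dial_pointer and rider_tab below 0.02 m and value of joint dial_push below 0.0015 m and velocity of joint dial between -0.05 and 0.05 rad/s); the robot touches nothing.
It fails at once if the dial is forced over its catch: turned through 0.22 to 0.40 rad while pushed in less than 4 mm (value of joint dial between 0.22 and 0.4 rad and value of joint dial_push below 0.004 m).
It fails at once if the red rider is shifted by more than 4 mm (distance of rider_tab from where it was at the start of the episode above 0.004 m).
It fails at once if the brown rock, tweezers or pencil is shifted by more than 25 mm (distance of any of rock_brown, tweezers, pencil from where it was at the start of the episode above 0.025 m).
It also fails if it takes over 58 s, if anything falls off the work surface, if the arm or the gripper's body presses on something with over 40 N, if the wrist force passes 120 N, or if a joint passes its speed limit or range.

## Working session

There is one attempt and no reset: what is moved stays moved. The work goes in short steps, each a Python script; the robot and the scene stay as the last script left them, time stands still between calls to the robot, and variables do not carry over. Pictures are saved under pics/ and viewed, and the job is handed in when it is done.

```bash
mkdir -p pics; ls; python3 - <<'E'
from cell import bot
import cv2
for n in("scene","top","wrist"):
    im=bot.camera(n); cv2.imwrite(f"pics/{n}0.png",im[:,:,::-1])
    c=bot.calibration(n); print(n,{k:(v.round(4).tolist() if hasattr(v,'round') and hasattr(v,'tolist') else v) for k,v in c.items()})
    for t in("shaker","dial","rider"):
        print(t,bot.search_frame(n,t)[:2])
print(bot.read_clock(),bot.read_position(),bot.read_tool_rot())
E
```

```text
pics
scene {'mtx': [[563.7689, 0.0, 318.8565], [0.0, 563.7689, 245.1578], [0.0, 0.0, 1.0]], 'k1': -0.09701161397110078, 'extrinsics': [[-0.6524, -0.7579, 0.0059, 0.4285], [-0.3533, 0.2972, -0.8871, 0.2261], [0.6705, -0.5808, -0.4616, 0.7314], [0.0, 0.0, 0.0, 1.0]]}
shaker [{'bbox': [223.5, 191.6, 126.4, 128.5], 'confidence': 0.56}]
dial [{'bbox': [290.2, 232.3, 23.0, 35.5], 'confidence': 0.97}, {'bbox': [432.6, 275.0, 26.2, 14.8], 'confidence': 0.4}]
rider []
top {'mtx': [[501.9472, 0.0, 323.0302], [0.0, 501.9472, 235.7788], [0.0, 0.0, 1.0]], 'k1': -0.013663603751795518, 'extrinsics': [[0.0149, -0.9993, -0.0334, 0.1115], [-0.9947, -0.0115, -0.1024, 0.5201], [0.1019, 0.0347, -0.9942, 0.8644], [0.0, 0.0, 0.0, 1.0]]}
shaker [{'bbox': [231.8, 91.0, 124.9, 170.1], 'confidence': 0.88}]
dial []
rider [{'bbox': [420.6, 252.1, 65.4, 13.0], 'confidence': 0.56}]
wrist {'mtx': [[353.5802, 0.0, 319.1745], [0.0, 353.5802, 234.6126], [0.0, 0.0, 1.0]], 'k1': 0.02074867382132924, 'hand_eye': [[1.0, 0.0004, -0.0001, 0.0001], [0.0002, -0.2814, 0.9596, -0.1426], [0.0003, -0.9596, -0.2814, 0.0712], [0.0, 0.0, 0.0, 1.0]]}
shaker []
dial []
rider []
0.6 [0.21407719 0.50663754 0.23127226] [ 0.58933554 -0.58933304 -0.39075034  0.39074847]
```

View pics/top0.png

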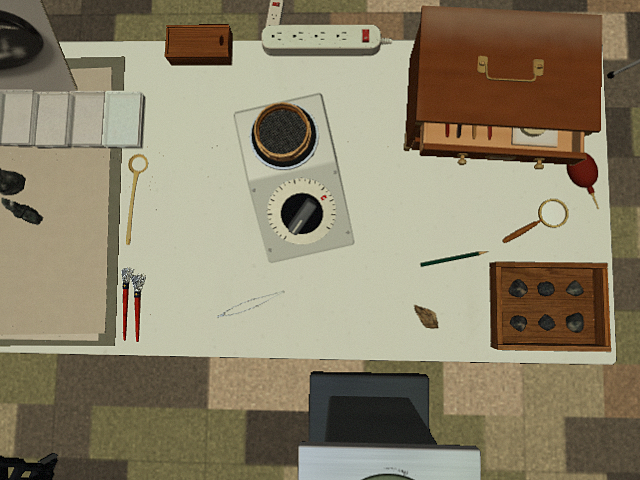

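View pics/scene0.png

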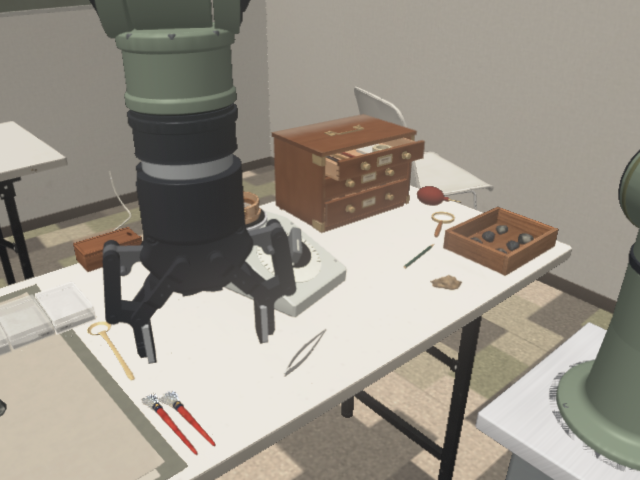

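```bash
python3 - <<'E'
import cv2
im=cv2.imread("pics/top0.png")
cv2.imwrite("pics/top_c.png",cv2.resize(im[85:270,225:360],None,fx=4.2,fy=3.2,interpolation=cv2.INTER_CUBIC) if 0 else cv2.resize(im[170:270,240:360],None,fx=6,fy=6,interpolation=cv2.INTER_CUBIC))
E
cat > h.py <<'E'
import numpy as np,cv2
from scipy.spatial.transform import Rotation as R
from scipy.optimize import least_squares
def proj(P,c,E):
    P=np.atleast_2d(P);q=P@E[:3,:3].T+E[:3,3]
    s=q[:,:2]/q[:,2:];s=s*(1+c['k1']*(s**2).sum(1,keepdims=True))
    return s*[c['mtx'][0,0],c['mtx'][1,1]]+c['mtx'][:2,2]
def wristE(c,p,quat):
    T=np.eye(4);T[:3,:3]=R.from_quat(np.roll(quat,-1)).as_matrix();T[:3,3]=p
    return np.linalg.inv(T@c['hand_eye'])
S,C=np.sin(np.radians(25)),np.cos(np.radians(25))
PANEL=np.array([[C,0,-S],[0,1,0],[S,0,C]]) # columns x up slope,y,z out
def s2w(P,x,y,a): return np.atleast_2d(P)@R.from_euler('z',a).as_matrix().T+[x,y,0]
PANEL=np.array([[C,0,-S],[0,1,0],[S,0,C]])
def d2s(P): return np.atleast_2d(P)@PANEL.T+[0,0,.065]
E
python3 - <<'E'
from h import *
from cell import bot
c=bot.calibration("top")
pts=np.array([[.190,.078,.096],[.190,-.078,.096]])
zf=.065-.072*S/C
pts=np.vstack([pts,[[-.072,-.078,zf],[-.072,.078,zf]]])
px=np.array([[235,113],[322,94],[354,242],[270,262]])
f=lambda v:(proj(s2w(pts,*v),c,c['extrinsics'])-px).ravel()
r=least_squares(f,[.5,.1,.2]);print(r.x,r.fun.round(1))
print(proj(s2w(d2s([0,0,.015]),*r.x),c,c['extrinsics']))
E
```

```text
[0.55542129 0.15275805 0.23080583] [-1.9 -1.7  0.7 -2.8  1.7  2.7 -0.4  1.7]
[[302.81606328 214.4812006 ]]
```

View pics/top_c.png

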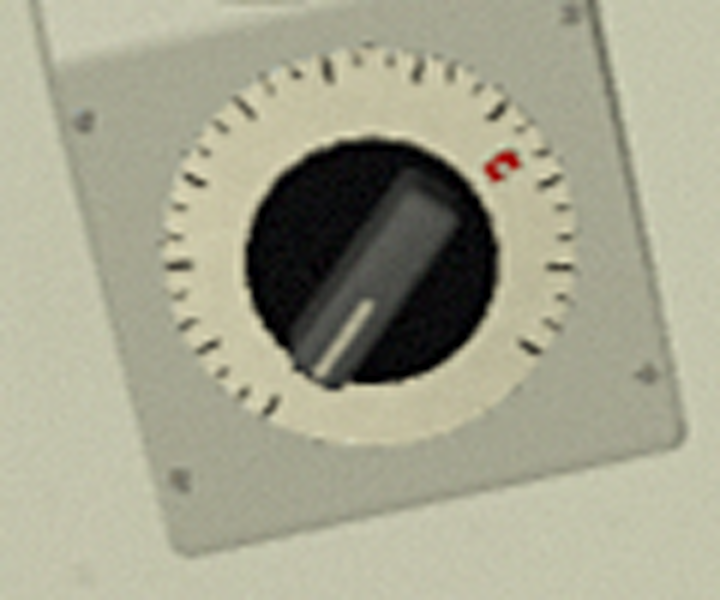

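```bash
cat >> h.py <<'E'
def pose(v,h,q,flip=0,off=0):
    """tool pose with TCP h out of the panel on the axis, jaws across bar at dial angle q"""
    Rd=R.from_euler('z',v[2]).as_matrix()@PANEL
    p=s2w(d2s([0,0,h]),*v)[0]
    b=2.356-q+np.pi/2+flip*np.pi
    x=Rd@[np.cos(b),np.sin(b),0]; y=-Rd[:,2]; z=np.cross(x,y)
    qt=R.from_matrix(np.c_[x,y,z]).as_quat()
    return p,np.roll(qt,1)
E
python3 - <<'E'
from h import *
from cell import bot
v=[.5554,.1528,.2308]
print(bot.read_joint_positions())
for fl in(0,1):
  for h in(.11,.02):
    for q in np.arange(0,4.2,.6):
        p,o=pose(v,h,q,fl); j=bot.solve_ik(p,o); print(fl,h,round(q,1),None if j is None else np.round(j,2))
E
```

```text
[ 1.03678730e+00  3.26186331e-01 -1.92642139e-01  1.05196393e+00
  2.03500810e-06  1.43661497e+00]
0 0.11 0.0 [ 0.1   0.08 -0.82  0.24  0.05 -2.47]
0 0.11 0.6 [ 0.1   0.08 -0.82  0.24  0.05 -1.87]
0 0.11 1.2 [ 0.1   0.08 -0.82  0.24  0.05 -1.27]
0 0.11 1.8 [ 0.1   0.08 -0.82  0.24  0.05 -0.67]
0 0.11 2.4 [ 0.1   0.08 -0.82  0.24  0.05 -0.07]
0 0.11 3.0 [ 0.1   0.08 -0.82  0.24  0.05  0.53]
0 0.11 3.6 [ 0.1   0.08 -0.82  0.24  0.05  1.13]
0 0.11 4.2 [ 0.1   0.08 -0.82  0.24  0.05  1.73]
0 0.02 0.0 [ 0.11  0.29 -0.83  0.01  0.05 -2.46]
0 0.02 0.6 [ 0.11  0.29 -0.83  0.01  0.05 -1.86]
0 0.02 1.2 [ 0.11  0.29 -0.83  0.01  0.05 -1.26]
0 0.02 1.8 [ 0.11  0.29 -0.83  0.01  0.05 -0.66]
0 0.02 2.4 [ 0.11  0.29 -0.83  0.01  0.05 -0.06]
0 0.02 3.0 [ 0.11  0.29 -0.83  0.01  0.05  0.54]
0 0.02 3.6 [ 0.11  0.29 -0.83  0.01  0.05  1.14]
0 0.02 4.2 [ 0.11  0.29 -0.83  0.01  0.05  1.74]
1 0.11 0.0 [ 0.1   0.08 -0.82  0.24  0.05  0.67]
1 0.11 0.6 [ 0.1   0.08 -0.82  0.24  0.05  1.27]
1 0.11 1.2 [ 0.1   0.08 -0.82  0.24  0.05  1.87]
1 0.11 1.8 [ 0.1   0.08 -0.82  0.24  0.05  2.47]
1 0.11 2.4 [ 0.1   0.08 -0.82  0.24  0.05  3.07]
1 0.11 3.0 [ 0.1   0.08 -0.82  0.24  0.05 -2.62]
1 0.11 3.6 [ 0.1   0.08 -0.82  0.24  0.05 -2.02]
1 0.11 4.2 [ 0.1   0.08 -0.82  0.24  0.05 -1.42]
1 0.02 0.0 [ 0.11  0.29 -0.83  0.01  0.05  0.68]
1 0.02 0.6 [ 0.11  0.29 -0.83  0.01  0.05  1.28]
1 0.02 1.2 [ 0.11  0.29 -0.83  0.01  0.05  1.88]
1 0.02 1.8 [ 0.11  0.29 -0.83  0.01  0.05  2.48]
1 0.02 2.4 [ 0.11  0.29 -0.83  0.01  0.05  3.08]
1 0.02 3.0 [ 0.11  0.29 -0.83  0.01  0.05 -2.61]
1 0.02 3.6 [ 0.11  0.29 -0.83  0.01  0.05 -2.01]
1 0.02 4.2 [ 0.11  0.29 -0.83  0.01  0.05 -1.41]
```

```bash
python3 - <<'E'
from h import *
from cell import bot
v=[.5554,.1528,.2308]
for i,q in enumerate((2.4,.03)):
    bot.move_pose(*pose(v,.13,q))
    p,o=bot.read_position(),bot.read_tool_rot()
    im=bot.camera("wrist");cv2.imwrite(f"pics/w{i}.png",im[:,:,::-1]);np.savez(f"w{i}.npz",p=p,o=o)
    c=bot.calibration("wrist"); print(proj(s2w(d2s([[0,0,.015],[.036,0,.015],[0,.036,.015]]),*v),c,wristE(c,p,o)).round(0))
print(bot.read_clock())
E
```

```text
[[318. 229.]
 [320. 273.]
 [366. 227.]]
[[319. 230.]
 [284. 197.]
 [288. 262.]]
4.4333
```

View pics/w0.png

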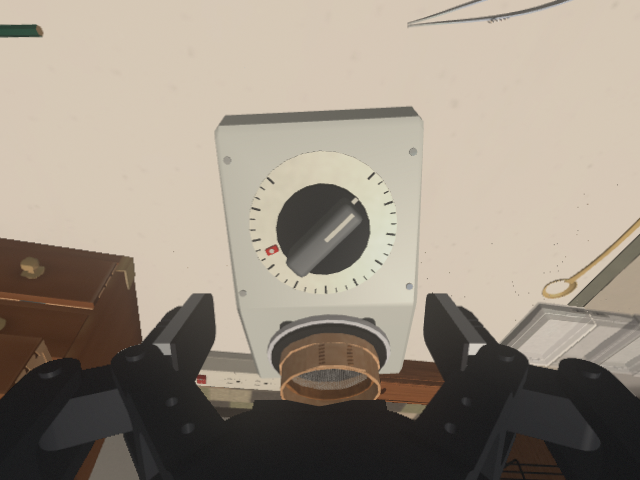

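View pics/w1.png

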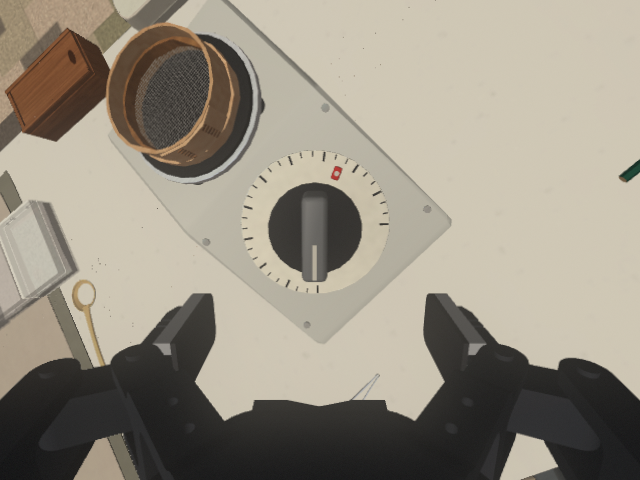

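```bash
cat > m.py <<'E'
from h import *
def redc(im):
    b,g,r=[im[:,:,i].astype(int) for i in range(3)]
    m=((r>120)&(r-g>60)).astype(np.uint8); m[:140]=0;m[320:]=0;m[:,:225]=0;m[:,420:]=0
    n,l,st,ce=cv2.connectedComponentsWithStats(m); k=1+np.argmax(st[1:,4]); hull=cv2.convexHull(np.argwhere(l==k)[:,::-1].astype(np.int32))
    M=cv2.moments(hull); return np.array([M['m10']/M['m00'],M['m01']/M['m00']]),st[k]
def scale_ring(im):
    # cream scale outline: b noticeably less than r, near centre
    hsv=cv2.cvtColor(im,cv2.COLOR_BGR2HSV)
    return hsv
E
python3 - <<'E'
from m import *
for i in(0,1):
    im=cv2.imread(f"pics/w{i}.png");print(redc(im))
    crop=im[140:310,225:415]; cv2.imwrite(f"pics/w{i}c.png",cv2.resize(crop,None,fx=4,fy=3.5) if 0 else cv2.resize(crop,None,fx=3.5,fy=3.5,interpolation=cv2.INTER_CUBIC))
E
```

```text
(array([271.44852941, 250.16421569]), array([266, 246,  12,  10,  59], dtype=int32))
(array([335.92397661, 172.66861598]), array([331, 166,  11,  14,  72], dtype=int32))
```

View pics/w0c.png

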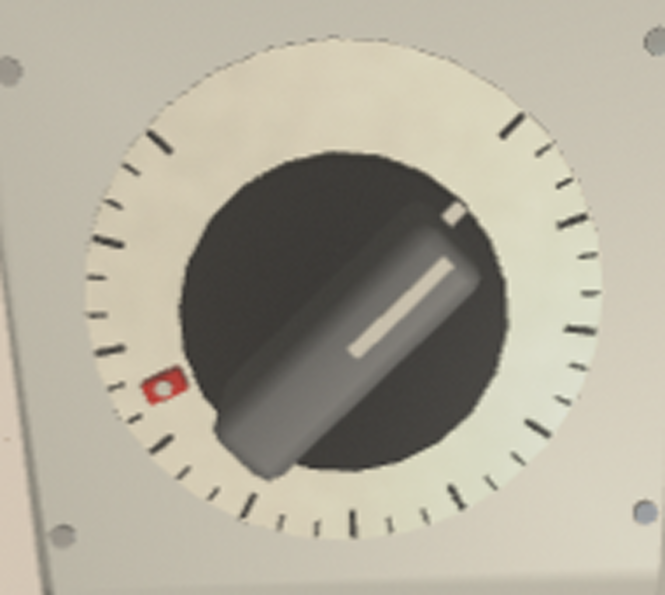

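View pics/w1c.png

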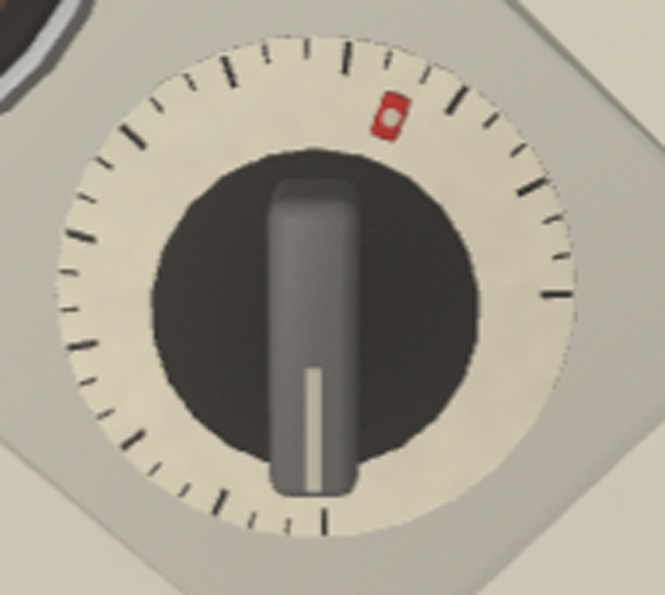

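```bash
cat > fit.py <<'E'
from m import *
from cell import bot
w1=[(325,522),(220,502),(133,438),(82,346),(80,235),(133,135),(230,72),(347,57),(457,100),(532,187),(556,294)]
w0=[(512,125),(572,220),(580,330),(538,428),(457,497),(353,523),(248,505),(161,444),(109,351),(108,241),(160,141)]
c=bot.calibration("wrist")
D=[np.load(f"w{i}.npz") for i in(0,1)];E=[wristE(c,d['p'],d['o']) for d in D]
px=[(np.array(w)+.5)/3.5-.5+[225,140] for w in(w0,w1)]
rd=[redc(cv2.imread(f"pics/w{i}.png"))[0] for i in(0,1)]
qs=np.arange(11)*.471
def pt(q,r,z): a=2.356-np.atleast_1d(q);return np.c_[r*np.cos(a),r*np.sin(a),0*a+z]
def f(u,ks=(0,1)):
    v=u[:3];o=[]
    for k in ks:
        P=s2w(d2s(np.vstack([pt(qs,u[3],0),pt(u[4],.045,.0065)]))+[0,0,u[5]],*v)
        o.append(proj(P,c,E[k])-np.vstack([px[k],rd[k]]))
    return np.vstack(o).ravel()
for ks in((0,1),(0,),(1,)):
    r=least_squares(f,[.5554,.1528,.23,.053,3.5,0],args=(ks,));print(r.x.round(4),np.abs(r.fun).max().round(2),np.sqrt((r.fun**2).mean()).round(2), r.fun.reshape(-1,2)[11::12].round(2))
E
python3 fit.py
```

```text
[5.5670e-01 1.5630e-01 2.3270e-01 5.4900e-02 3.5417e+00 2.0000e-04] 1.0 0.29 [[-0.12  1.  ]
 [ 0.45  0.92]]
[ 5.5870e-01  1.5680e-01  2.3330e-01  5.5500e-02  3.5588e+00 -2.2000e-03] 0.32 0.16 [[-0.  0.]]
[0.5559 0.1554 0.2319 0.0541 3.5275 0.0037] 0.4 0.22 [[ 0. -0.]]
```

```bash
cat > go.py <<'E'
from h import *
from cell import bot
v=[.5567,.1563,.2327]; n=R.from_euler('z',v[2]).as_matrix()@PANEL[:,2]
def ax():
    return (bot.read_position()-s2w(d2s([0,0,0]),*v)[0])@n
def snap(name):
    p,o=bot.read_position(),bot.read_tool_rot()
    im=bot.camera("wrist");cv2.imwrite(f"pics/{name}.png",im[:,:,::-1]);np.savez(f"{name}.npz",p=p,o=o)
E
python3 - <<'E'
from go import *
q0=.03
bot.set_gripper(.6)
bot.move_pose(*pose(v,.07,q0))
print(bot.move_linear(pose(v,.019,q0)[0],speed=.05,until_force=5),ax(),bot.read_ft_force())
snap("g0")
bot.set_gripper(0,grasp_force=40)
print(bot.read_gripper_width(),ax(),bot.read_ft_force()@n,bot.read_ft_force(),bot.read_moment(),bot.read_clock())
snap("g1")
E
```

```text
False 0.01914979187019887 [ 0.74648058 -0.09964003 -0.30666086]
0.1983224329947529 0.01920812939101202 2.8700878062134247 [-1.74587927  0.41785706  2.41955077] [-0.06481955  0.4344967  -0.09966793] 6.825
```

View pics/g1.png

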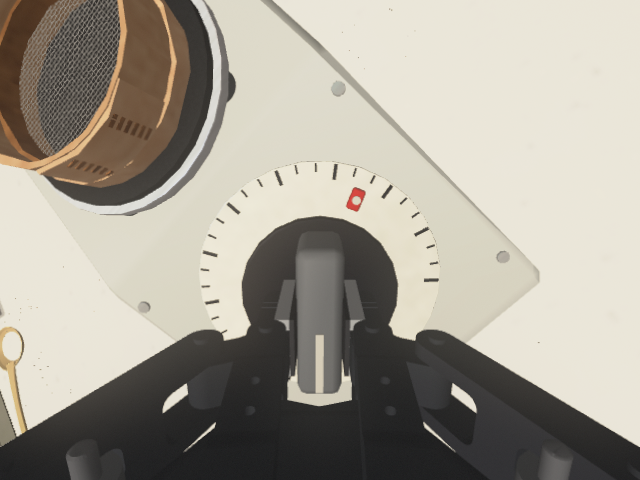

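```bash
python3 - <<'E'
from go import *
p=bot.read_position()
print(bot.move_linear(p-n*.0105,speed=.008,until_force=10),ax(),bot.read_ft_force()@n,bot.read_ft_force(),bot.read_moment(),bot.read_clock())
E
```

```text
True 0.011300102655105813 7.254134554570088 [-2.45764809  0.06466111  6.89587331] [-0.07231557  0.38540095 -0.0656563 ] 7.825
```

```bash
python3 - <<'E'
from go import *
p=bot.read_position()
for i in range(1,4):
    bot.move_linear(p-n*.0005*i,speed=.005); print(ax(),bot.read_ft_force()@n)
E
```

```text
0.011200784610622455 13.395219288948478
0.011109581126252334 20.027427721042823
0.011041079743918403 27.07724243588946
```

```bash
python3 - <<'E'
from go import *
bot.move_linear(bot.read_position()+n*.0004,speed=.005); print(ax(),bot.read_ft_force()@n)
j=np.array(bot.read_joint_positions())
# keep commanded pose: solve for held target via linear push again
for d in (.1,.2,.35,.5,.65,.8):
    k=j.copy();k[5]+=d
    # feed-forward of the push: target 0.8 mm below the read position
    bot.move_linear(s2w(d2s([0,0,.0105]),*v)[0] + (0), speed=.01, rotation=pose(v,0,.03+d)[1])
    print(d,bot.read_joint_positions()[5]-j[5],ax(),bot.read_ft_force()@n,bot.read_moment()@n,bot.read_clock())
snap("t1")
E
```

```text
0.011549649641069248 7.787079063434974
0.1 0.10010503643997115 0.011176320555616936 17.232771232614578 -0.09626807439478298 9.3167
0.2 0.200096499763748 0.011172069584441034 16.90594062732949 -0.02530883984431649 9.5667
0.35 0.3500337356208614 0.011154839542190677 17.014088402279864 -0.042320364904992636 9.8667
0.5 0.49999126061611343 0.011156324698715085 17.958876889784687 -0.06856188223847348 10.1667
0.65 0.6500661117430209 0.011160040103509765 16.455860623806384 -0.0349533849776015 10.4667
0.8 0.8000625956179817 0.011162207562055533 17.909242366655583 -0.0938545101611108 10.7667
```

View pics/t1.png

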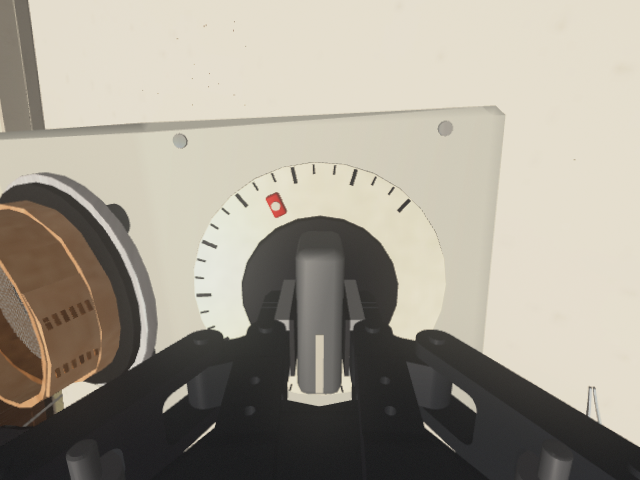

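```bash
python3 - <<'E'
from go import *
bot.move_linear(pose(v,.0193,.83)[0],speed=.02)
print(ax(),bot.read_ft_force()@n)
j=np.array(bot.read_joint_positions())
for q in (1.7,2.6,3.3,3.54):
    k=j.copy();k[5]+=q-.83
    bot.goto_joints(k); print(q,bot.read_joint_positions()[5]-k[5],ax(),bot.read_ft_force(),bot.read_moment()@n,bot.read_clock())
snap("t2")
E
```

```text
0.01920017516173566 2.794756393973167
1.7 -0.0010861492867102474 0.01913252666574928 [-0.49139119 -0.31351081  2.22826753] -0.03689295182585714 12.25
2.6 -0.0013198984218042442 0.01917850214658414 [-1.33177425 -0.19888217  2.10538199] -0.047228493691961165 13.1167
3.3 -0.0018316013027228628 0.01919546056229338 [-1.43995367  0.21364047  3.44797167] -0.004533364111178809 13.825
3.54 -0.003855098671815327 0.019210191344567123 [-0.84759862  0.95936267  2.05240443] -0.06384811023298839 14.1667
```

View pics/t2.png

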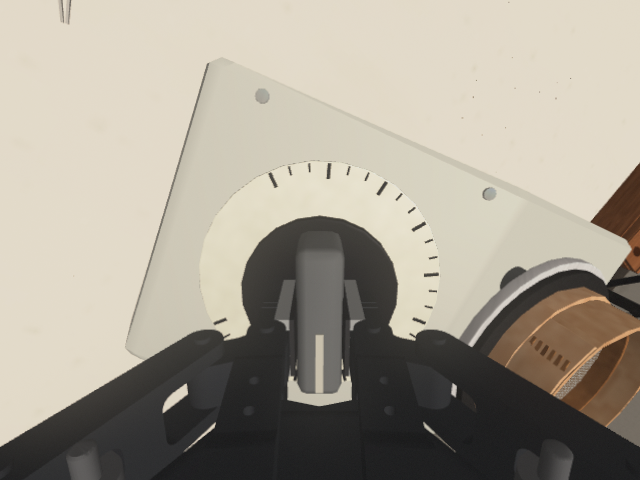

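Release, back off along the axis, and check.

```bash
python3 - <<'E'
from go import *
bot.set_gripper(.6); bot.move_linear(pose(v,.13,3.54)[0],speed=.1)
bot.set_gripper(1.0)
snap("f1")
bot.move_pose(*pose(v,.13,2.4)); snap("f2")
print(bot.read_clock())
c=bot.calibration("wrist")
for k in("f1","f2"):
    im=cv2.imread(f"pics/{k}.png");cv2.imwrite(f"pics/{k}c.png",cv2.resize(im[140:310,225:415],None,fx=3.5,fy=3.5,interpolation=cv2.INTER_CUBIC))
E
```

```text
17.5
```

View pics/f1c.png

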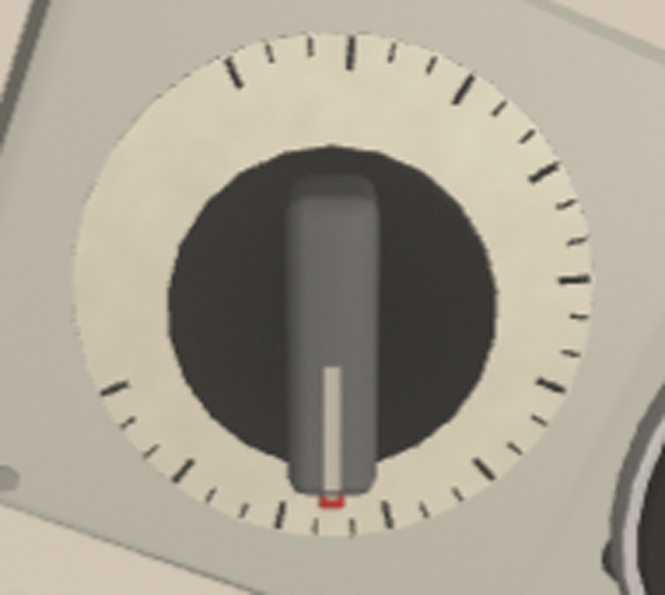

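View pics/f2c.png

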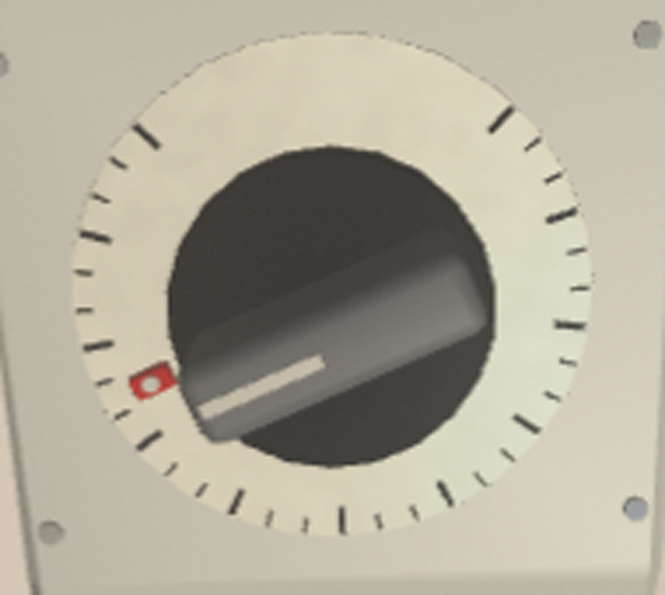

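```bash
python3 - <<'E'
from cell import bot
print(bot.read_ft_force(),bot.read_clock()); bot.close_job()
E
```

```text
[-0.66371831  0.5206186  -0.2546024 ] 17.5
the job is handed in; nothing more can be done
```

The dial is set to the red rider, sprung out and let go of. I handed the job in at 17.5 s.

**What I did:** I gripped the dial's bar and pushed it in 7.9 mm, up to the hard stop. I kept it pushed in while turning to about 0.83 rad, past the catch. Then I let it spring out, turned it on to about 3.54 rad where I had measured the rider, released it and backed off along the dial's axis.

**Last checks:**
- **Alignment:** The close-up looking along the pointer shows the pointer line and the middle of the rider in the same picture column, about 0.02 rad apart or less.
- **Rider:** It still sits between the same two scale marks as at the start.
- **Dial out:** The black disc is the same size in the pictures as before, about 328 px across in the enlarged crop.
- **Robot clear:** The fingertips are about 115 mm clear of the dial's black disc, and the force reading is under 1 N.
- **Loose things:** The arm never came near the rock, tweezers or pencil. I did not take a final picture to confirm they were unmoved.

**Disagreement:** My separate rider readings from the two viewpoints gave 3.53 and 3.56 rad, and I used 3.54. Both are well inside the 0.07 rad tolerance.

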